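# Roll a sample jar up onto the bottle roller and start it

## Robot

A 6-joint arm with a two-finger parallel gripper is mounted at the origin on the work surface. World frame = base frame: x ahead of the robot, y to its left, z up, the work surface at z = 0. Lengths are in mm, angles in rad, forces in N, time in s.
With the tool pointing down it reaches from about 275 to 825 mm from the base axis. Payload 5.2 kg.
Tool frame: the origin (TCP) lies on the centre line of the jaws, within the pads' length; the fingertips stand 14 mm ahead of it and the grasp point (between the pads) lies 5 mm behind it; x points along the fingers, z is the direction in which the jaws open and shut, and the axes are right-handed (so a half turn about x gives the same grasp; the last joint's range is limited). The gripper opens to 93 mm and grips with 3 to 60 N. Pads are 15 mm wide; open, the fingers measure 128 mm over their backs; the gripper's body (75 mm by 188 mm) begins 65 mm behind the grasp point.
Start: joints at [1.05, 0.259, 1.535, -0, 1.348, -0.203], TCP at [171.841, 522.471, 232.653] pointing down, gripper open.
Joint ranges: [-3.14, 3.14], [-0.91, 2.08], [0.19, 2.58], [-1.22, 4.36], [0.22, 2.71], [-3.12, 3.12]. Speed limits (rad/s): [2.57, 2.57, 3.14, 3.14, 3.14, 3.14].

## Interface

Orientations are given as a rotation vector (axis times angle).
In Python, from plant import manip gives the robot as it stands. The module is installed in compiled form; this text tells all that it offers.
- The arm moves only by the tool drive_tool, never from a script. Its argument "deltas" is text: rows parted by semicolons, each of 7 numbers parted by spaces: the finger opening in m, from 0 to 0.093, then the shift along the tool's x, y, z in m, then the turn, a rotation vector about the tool's x, y, z in rad. A call has 1 to 20 rows; each row is the pose to reach, as a shift and turn from the pose commanded when the call began, along the tool's axes at that moment; what a row does not reach only later rows make up. A row lasts 1/10 s, in which the tool goes at most 50 mm and 8.59 degrees, less where a joint would pass 70% of its speed; a pose out of reach is approached as far as the arm can. A call with a gripper value outside its range is refused whole. The fingers move at their own pace and stop on an object; "newtons" is the grip in N (left out, the last holds). Time passes only in rows, so rows that repeat a pose let the fingers close. It gives the time, the measured TCP pose, the force and the opening at its end, in the units of the state.
- manip.get_state(): the state, without advancing time (a new reading comes with each control period).
- manip.camera(name): name is "scene" or "top" or "wrist"; returns a dict with "frame" (480x640x3 uint8, red, green, blue), "z_map" (480x640 float32, mm along the optical axis (not along the pixel's ray), 0 where there is no reading), "camera_matrix" (3x3 intrinsics, pixels), "D" ([k1, k2, p1, p2, k3] as OpenCV has them; the pictures are not rectified), "world_from_camera" (4x4, takes a point from camera to world coordinates); the wrist camera has in their place "hand_eye" (4x4, takes a point from camera to tool coordinates, whose origin is the TCP and whose axes are the tool frame's). Camera axes: x right, y down, z forward; pixel columns grow to the right and rows downward; lengths in mm; the calibration is good to about 2 mm. A picture is of the moment at which its call begins: read the wrist's pose just before it.
- manip.close_job(): hands the job in, once; it reports no verdict.
Trained networks look in the newest picture that a camera, given by its name, has taken for a name from the list of things; names that differ only in an ending like _2 or _b are one class to them, and where a whole thing is asked for, a point or a joint stands for the part that bears it (a point fixed in the world has none). Each returns a list of dicts, best first, with "conf" (0 to 1); they miss things now and then, are a little off and sometimes report something else, mostly with a low value. They report only what shows in the picture. A call takes as long as a camera call. They do not tell look-alikes from the thing itself.
- manip.boxes_of(camera, name): "at" ([x, y, z] in mm, in world coordinates, good to about 4 mm: the middle of the surface that is visible of it).
- manip.pinpoint(camera, name): "at" ([x, y, z] in mm, in world coordinates, good to about 4 mm: a listed point, or the origin of a listed thing).
The state is a dict: "t": time; "joint_positions": joint angles; "qvel": joint speeds; "joint_efforts": joint torques, N m; "tcp_pos": TCP position; "eef_rot": TCP orientation; "force": force on the tool from outside, world axes, zero at the start; "torque": the same for the moment, N m; "gripper_width": finger opening in mm.
Only numpy, scipy, OpenCV 4.12 (cv2) and the standard library are available. Lean on these libraries where they do the work, as an engineer would, in place of code of your own. Each camera call takes 0.05 s, during which the arm holds its last target. There are 200 camera calls.

## Task

Take the yellow chock away from the jar lying on the bench and set it down upright, wholly on the black rubber mat. Then roll the jar up the ramp, without lifting it off or standing it up, until it drops in between the two rollers; swing the clear guard fully down over it and only then press the green start button all the way, and let go. Leave the cups, pots and other things on the bench where they are.

Things in the scene. Friction and masses are not known exactly. Their poses are not given: they have to be found in the camera images.
- roller: Bottle roller fixed to the bench. Origin: bench level under the middle of the cradle; x = rolling direction up the ramp, y along the rollers, z up. Blue side cheeks 88 mm high, inner faces at y=+-106 mm, x=-44 to 56 mm; blue back plate x=48 to 56 mm, 122 mm high; behind it a white motor housing x=56 to 146 mm, 226 mm wide, 80 mm high
- ramp_foot (a point): middle of the lower edge of the bare aluminium ramp, at bench level, roller frame x=-175 mm. The ramp is 210 mm wide and rises straight to 34 mm high at x=-40 mm
- cradle (a point): where the jar's middle is when it is home between the two black rollers: roller frame x=0, 67 mm high. Rollers 30 mm in diameter, axes at x=-28 and +28 mm, 22 mm high (tops 37 mm); passing over the first one the jar's middle rises to 75 mm
- jar: White closed jar of smooth slippery plastic, blue band, black lid: a plain cylinder 76 mm in diameter, 140 mm long, 0.3 to 0.65 kg, lying on its side on the bench before the ramp, about square to it. Origin at its middle; its y axis is the cylinder's axis (x and z turn as it rolls). It rolls freely, and back down the ramp unless blocked
- chock: Yellow plastic wedge, 0.12 kg, between jar and ramp foot, 70 mm long (x), 60 wide (y). Origin: centre of its underside; z up; -x to the thin toe at the jar, +x away from the jar. At the heel an upright grip fin spans x=19 to 35 mm (16 mm thick), 60 mm wide, 45 mm high; the slope is under 20 mm high. The toe reaches under the jar's bulge: drawn away level before it is lifted, it leaves the jar still
- mat: Black rubber mat fixed on the bench, 160 x 160 mm, 3 mm thick. Origin: centre of its underside
- guard (a joint): Angle of the hinged clear guard, rad: 0 = fully down (level over the cradle), 1.57 = upright; starts open at 1.55 to 1.85, stays where it is left (about 2 N at its edge moves it). Hinge line parallel to the roller's y at roller x=56 mm, 126 mm high; panel 200 mm wide, 4 mm thick, reaching 113 mm from the hinge, towards -x when down
- guard_edge (a point): middle of the orange bar (10 mm thick) on the guard's free edge, 108 mm from the hinge
- start (a joint): travel of the green start button, m: 0 = up, 0.006 = fully pressed; spring return, about 5 N
- start_top (a point): centre of the top of the green button, 32 mm across, on the motor housing; pressed straight down
- cup_a: bystander: white paper cup, 72 mm across, 85 tall, beside the bottle roller; origin: middle of its underside
- cup_b: bystander: brown paper cup, 72 mm across, 85 tall, far side of the bench; origin: middle of its underside
- tin: bystander: steel tin with blue band, 100 mm across, 75 tall; origin: middle of its underside
- pot: bystander: small white screw-top pot, 64 mm across, 60 tall; origin: middle of its underside
- amber: bystander: amber bottle, 66 mm across, 110 tall; origin: middle of its underside
- spatula: bystander: spatula lying flat, 200 mm long; origin: on its length, underside
- cap: bystander: black lid lying flat, 80 mm across, 14 tall; origin: middle of its underside
Not all that is in view belongs to the job. What is meant by the chock is not pink, and is the smaller of those in its own colour. Leave any purple look-alike of the jar alone.

How it is judged:
By the outcome, as a careful person would: the job done as asked, in the order asked, and still so for the second after the job is handed in, with the robot touching nothing.
It also fails if it takes over 72 s, if anything falls off the work surface, if the arm or the gripper's body presses on something with over 40 N, if the wrist force passes 120 N, or if a joint passes its speed limit or range.

## Working session

There is one attempt and no reset: what is moved stays moved. The work goes in short steps, Python scripts to look and compute and a tool call to move; the robot and the scene stay as the last step left them, time stands still between calls to the robot, and variables do not carry over. Pictures are saved under pics/ and viewed, about 8 in all and at most 12, crops included, and the job is handed in when it is done.

Besides the shell and the picture viewer there is one more tool, called by a JSON object that holds its "api" and its "payload", one argument or row to a line. drive_tool: Moves the arm, as the interface text tells. Its arguments: {"type":"object","properties":{"deltas":{"type":"string"},"newtons":{"type":"number"}},"required":["deltas"]}

```bash
mkdir -p pics
cat > h.py <<'E'
import numpy as np, cv2
from plant import manip
from scipy.spatial.transform import Rotation as R
np.set_printoptions(precision=3,suppress=True)
def snap(cam,fn=None):
    c=manip.camera(cam)
    if fn: cv2.imwrite('pics/'+fn,c['frame'][:,:,::-1])
    return c
def world(c,uv,T=None):
    uv=np.array(uv,float).reshape(-1,2)
    z=np.array([c['z_map'][int(v),int(u)] for u,v in uv])
    n=cv2.undistortPoints(uv[:,None],np.array(c['camera_matrix']),np.array(c['D']))[:,0]
    p=np.c_[n*z[:,None],z,np.ones(len(z))]
    T=c['world_from_camera'] if T is None else T
    return (p@np.array(T).T)[:,:3]
def cloud(c,T=None,step=1):
    vv,uu=np.mgrid[0:480:step,0:640:step]
    uv=np.c_[uu.ravel(),vv.ravel()]
    P=world(c,uv,T); ok=c['z_map'][uv[:,1],uv[:,0]]>0
    return P[ok],c['frame'][uv[ok,1],uv[ok,0]],uv[ok]
def delta(p,rot=None):
    """shift,turn in tool axes from current pose to world p"""
    s=manip.get_state(); Rm=R.from_rotvec(s['eef_rot'])
    d=Rm.inv().apply(np.array(p)-s['tcp_pos'])/1000
    return d, (None if rot is None else (Rm.inv()*R.from_matrix(rot)).as_rotvec())
E
python3 - <<'E'
from h import *
s=manip.get_state(); print(s['tcp_pos'],s['eef_rot'],s['force'],R.from_rotvec(s['eef_rot']).as_matrix())
for cam in ['top','scene']:
    c=snap(cam,cam+'1.png')
    for n in ['roller','ramp_foot','cradle','jar','chock','mat','guard_edge','start_top','cup_a','cup_b','tin','pot','amber','spatula','cap']:
        print(cam,n,[(np.round(d['at']),round(d['conf'],2)) for d in manip.pinpoint(cam,n)[:3]])
E
```

```text
[171.595 522.027 231.832] [-0.973  1.345  0.972] [-0.139 -0.152 -0.002] [[-0.001 -0.95   0.312]
 [-0.002  0.312  0.95 ]
 [-1.     0.    -0.002]]
top roller [(array([602., 108.,   2.]), 0.66), (array([796., 121.,  -1.]), 0.47)]
top ramp_foot [(array([618., -68.,  -1.]), 0.72), (array([434., 152.,   2.]), 0.33)]
top cradle [(array([603., 108.,  68.]), 0.85), (array([ 680., -409.,   -2.]), 0.55)]
top jar [(array([ 245., -362.,   36.]), 0.91), (array([ 634., -213.,   37.]), 0.76), (array([595., 171., 233.]), 0.2)]
top chock [(array([ 466., -198.,   -2.]), 0.96), (array([ 849., -116.,   -1.]), 0.92), (array([ 630., -150.,    1.]), 0.65)]
top mat [(array([ 504., -388.,   -1.]), 0.59), (array([604., 109.,   2.]), 0.23)]
top guard_edge [(array([596., 172., 232.]), 0.77)]
top start_top [(array([548., 210., 100.]), 0.4), (array([617., -64.,   0.]), 0.33)]
top cup_a [(array([ 760., -234.,   -2.]), 0.67), (array([434., 154.,   2.]), 0.65)]
top cup_b [(array([ 760., -234.,   -2.]), 0.67), (array([434., 154.,   2.]), 0.65)]
top tin [(array([ 678., -409.,    3.]), 0.87)]
top pot [(array([772.,  10.
[... 459 characters left out ...]
0.36)]
scene chock [(array([ 850., -113.,    2.]), 0.88), (array([ 634., -150.,   -5.]), 0.84), (array([ 468., -201.,   -0.]), 0.76)]
scene mat [(array([ 509., -389.,    1.]), 0.8)]
scene guard_edge [(array([598., 172., 239.]), 0.92)]
scene start_top [(array([ 679., -412.,   -0.]), 0.38)]
scene cup_a [(array([438., 150.,  -1.]), 0.82), (array([790., 121.,  -1.]), 0.71)]
scene cup_b [(array([438., 150.,  -1.]), 0.82), (array([790., 121.,  -1.]), 0.71)]
scene tin [(array([ 676., -410.,   -0.]), 0.88)]
scene pot [(array([774.,  12.,  -1.]), 0.72)]
scene amber [(array([454., 489.,   2.]), 0.97)]
scene spatula [(array([ 381., -120.,   -5.]), 0.78)]
scene cap [(array([ 759., -231.,    2.]), 0.73)]
```

View pics/top1.png

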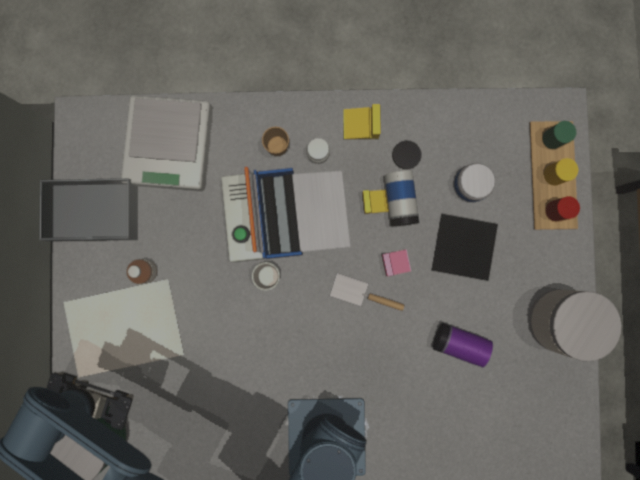

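View pics/scene1.png

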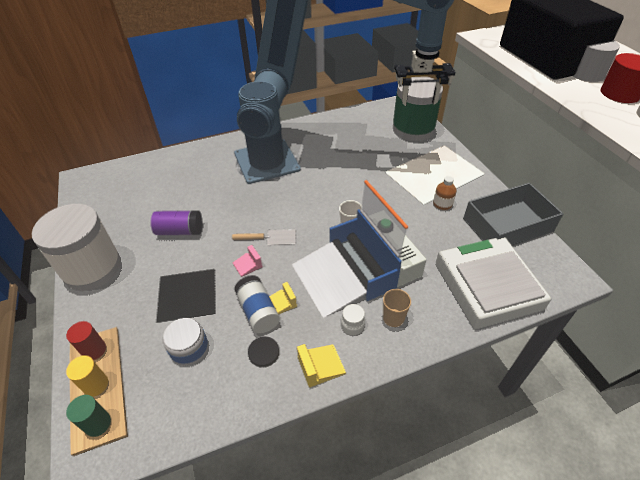

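The top view shows the jar at (400,197), the small yellow chock at (375,202), the ramp at (322,212), the orange guard bar at (250,210), the green button at (241,234) and the mat at (465,247). The large yellow wedge, the pink wedge and the purple jar are decoys. Next I refine the positions from depth.

Run:
```python
from h import *
c=snap('top'); P,C,uv=cloud(c); C=C.astype(int); r,g,b=C.T
hsv=cv2.cvtColor(c['frame'],cv2.COLOR_RGB2HSV)[uv[:,1],uv[:,0]].astype(int)
def rep(n,m):
    Q=P[m]; print(n,len(Q),'mean',Q.mean(0),'min',np.percentile(Q,3,0),'max',np.percentile(Q,97,0)); return Q
def rect(Q):
    x=cv2.minAreaRect(Q[:,:2].astype(np.float32)); print('   rect',np.round(x[0],1),np.round(x[1],1),round(x[2],1))
box=lambda u0,u1,v0,v1:(uv[:,0]>=u0)&(uv[:,0]<=u1)&(uv[:,1]>=v0)&(uv[:,1]<=v1)
yel=(hsv[:,0]>20)&(hsv[:,0]<35)&(hsv[:,1]>120)
Q=rep('chock',box(355,392,180,220)&yel); rect(Q); Q=rep(' fin',box(355,392,180,220)&yel&(P[:,2]>38)&(P[:,2]<52)); rect(Q)
Q=rep('jar',box(380,424,165,230)&(P[:,2]>30)&(P[:,2]<90)&~yel); rect(Q)
Q=rep('jar top',box(380,424,165,230)&(P[:,2]>70)&~yel); rect(Q)
Q=rep('mat',box(425,505,208,285)&(hsv[:,2]<50)); rect(Q)
Q=rep('ramp',box(303,350,168,255)&(P[:,2]>4)&(P[:,2]<40)); 
A=np.c_[Q[:,:2],np.ones(len(Q))]; k=np.linalg.lstsq(A,Q[:,2],rcond=None)[0]; print('   plane',k,'slope',np.hypot(*k[:2]),'dir',np.degrees(np.arctan2(k[1],k[0])))
Q=rep('button',box(228,252,222,246)&(hsv[:,0]>40)&(hsv[:,0]<85)&(hsv[:,1]>100)); 
Q=rep('orange',box(238,265,160,265)&(hsv[:,0]<18)&(hsv[:,1]>130)&(P[:,2]>200)); rect(Q)
Q=rep('blue',box(240,310,160,265)&(hsv[:,0]>100)&(hsv[:,0]<125)&(hsv[:,1]>100)&(P[:,2]>110)&(P[:,2]<130)); rect(Q)
Q=rep('cheeks',box(240,310,160,265)&(hsv[:,0]>100)&(hsv[:,0]<125)&(hsv[:,1]>100)&(P[:,2]>80)&(P[:,2]<96)); rect(Q)
```

```text
chock 514 mean [ 632.429 -142.934   22.531] min [ 604.123 -174.787    3.719] max [ 661.036 -111.505   49.494]
   rect [ 633.1 -143. ] [61.6 67.2] 6.7
 fin 133 mean [ 628.935 -118.23    45.25 ] min [ 601.503 -127.167   39.458] max [ 657.578 -109.478   50.845]
   rect [ 629.8 -118.3] [57.9 16.4] 5.1
jar 1537 mean [ 633.557 -208.444   68.045] min [ 567.642 -246.792   45.359] max [ 700.531 -173.15    80.676]
   rect [ 635.4 -212.2] [141.   77.5] 5.9
jar top 809 mean [ 634.757 -211.136   75.129] min [ 570.161 -235.862   70.263] max [ 700.687 -187.501   81.93 ]
   rect [ 635.4 -211.1] [140.7  55. ] 5.6
mat 3117 mean [ 505.553 -386.4      3.353] min [ 431.406 -460.429   -4.091] max [ 579.156 -312.446   10.676]
   rect [ 505.9 -387.2] [157.2 154.3] 79.0
ramp 2996 mean [605.983   0.291  16.911] min [508.212 -60.932   4.626] max [710.237  50.647  31.89 ]
   plane [-0.019  0.213 28.339] slope 0.21356483578106858 dir 95.09345674517863
button 102 mean [546.087 213.182 102.4  ] min [534.252 200.679  96.966] max [558.142 225.348 110.409]
orange 252 mean [596.665 171.289 238.587] min [503.872 160.855 232.325] max [687.626 181.065 244.912]
   rect [596.2 171.2] [197.8   8.1] 5.3
blue 41 mean [567.266 156.584 119.31 ] min [487.097 148.656 111.422] max [701.899 170.71  127.556]
   rect [595.7 159.5] [219.4   4.9] 4.9
cheeks 194 mean [605.188 115.283  87.751] min [487.033  64.552  81.161] max [713.308 164.106  93.985]
   rect [600.  116.1] [224.8  95.9] 5.5
```

```bash
cat >> h.py <<'E'
def down(deg):
    a=np.radians(deg); x=np.array([0,0,-1.]); z=np.array([np.cos(a),np.sin(a),0]); return np.c_[x,np.cross(z,x),z]
E
python3 - <<'E'
from h import *
print(delta([629.8,-118.3,160],down(5.3)))
E
```

```text
(array([ 0.073, -0.635, -0.466]), array([1.161, 0.   , 0.   ]))
```

{"api": "drive_tool", "payload": {
  "deltas": "0.093 -0.05 0 0 0 0 0; 0.093 -0.1 0 0 0 0 0; 0.093 -0.1 -0.635 -0.466 1.161 0 0; 0.093 -0.1 -0.635 -0.466 1.161 0 0; 0.093 -0.1 -0.635 -0.466 1.161 0 0; 0.093 -0.1 -0.635 -0.466 1.161 0 0; 0.093 -0.1 -0.635 -0.466 1.161 0 0; 0.093 -0.1 -0.635 -0.466 1.161 0 0; 0.093 -0.1 -0.635 -0.466 1.161 0 0; 0.093 -0.1 -0.635 -0.466 1.161 0 0; 0.093 -0.1 -0.635 -0.466 1.161 0 0; 0.093 -0.1 -0.635 -0.466 1.161 0 0; 0.093 -0.1 -0.635 -0.466 1.161 0 0; 0.093 -0.1 -0.635 -0.466 1.161 0 0; 0.093 -0.1 -0.635 -0.466 1.161 0 0; 0.093 -0.1 -0.635 -0.466 1.161 0 0; 0.093 -0.1 -0.635 -0.466 1.161 0 0; 0.093 -0.1 -0.635 -0.466 1.161 0 0; 0.093 -0.1 -0.635 -0.466 1.161 0 0; 0.093 -0.05 -0.635 -0.466 1.161 0 0"
}}

```text
t: 3.65
tcp_pos: [633.1, -120.9, 288.5]
eef_rot: [-0.075, 1.557, 0.067]
force: [0.6, 0.2, -0.5]
gripper_width: 92.8
```

Run:
```python
from h import *
s=manip.get_state(); print(s['tcp_pos'],s['joint_positions'],s['gripper_width'])
T=np.eye(4); T[:3,:3]=R.from_rotvec(s['eef_rot']).as_matrix(); T[:3,3]=s['tcp_pos']
c=snap('wrist','w1.png'); W=T@np.array(c['hand_eye'])
P,C,uv=cloud(c,W); hsv=cv2.cvtColor(c['frame'],cv2.COLOR_RGB2HSV)[uv[:,1],uv[:,0]].astype(int)
yel=(hsv[:,0]>20)&(hsv[:,0]<35)&(hsv[:,1]>120)&(P[:,1]<-60)&(abs(P[:,0]-630)<60)
for m in (yel,yel&(P[:,2]>40)):
    Q=P[m]; print(len(Q)); 
    if len(Q): print(Q.mean(0),cv2.minAreaRect(Q[:,:2].astype(np.float32)))
print(delta([629.8,-118.3,160],down(5.3)))
```

```text
[ 633.089 -120.872  288.527] [-0.362  0.396  1.205  0.     1.527 -0.452] 92.84687231434232
5940
[ 638.161 -123.857  160.381] ((634.2637939453125, -132.35116577148438), (117.10262298583984, 96.50763702392578), 4.951568603515625)
3285
[ 642.168 -102.937  278.052] ((631.96533203125, -105.8212661743164), (117.10262298583984, 43.24908447265625), 4.951568603515625)
(array([ 0.113, -0.002,  0.005]), array([-0.001, -0.011, -0.005]))
```

View pics/w1.png

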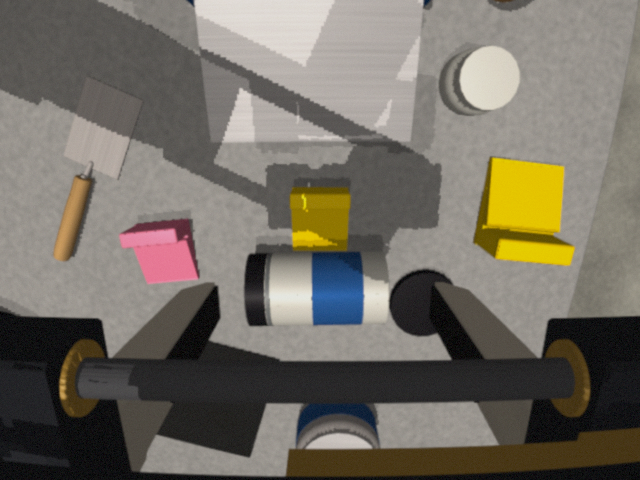

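The wrist view shows the chock at (320,215) with its fin at (320,195) and the jar at (318,288). The gripper is square to both, so I take a filtered measurement.

```bash
cat >> h.py <<'E'
def wcloud():
    s=manip.get_state()
    T=np.eye(4); T[:3,:3]=R.from_rotvec(s['eef_rot']).as_matrix(); T[:3,3]=s['tcp_pos']
    c=snap('wrist'); P,C,uv=cloud(c,T@np.array(c['hand_eye']))
    return c,P,cv2.cvtColor(c['frame'],cv2.COLOR_RGB2HSV)[uv[:,1],uv[:,0]].astype(int),uv
E
python3 - <<'E'
from h import *
c,P,h,uv=wcloud()
m=(h[:,0]>20)&(h[:,0]<35)&(h[:,1]>120)&(abs(P[:,1]+140)<60)&(abs(P[:,0]-630)<50)&(P[:,2]<60)
for k in (m,m&(P[:,2]>38)):
    Q=P[k]; print(len(Q),Q.mean(0),cv2.minAreaRect(Q[:,:2].astype(np.float32)))
k=(P[:,2]>60)&(P[:,2]<85)&(abs(P[:,1]+210)<50)&(abs(P[:,0]-635)<90); print('jar',cv2.minAreaRect(P[k][:,:2].astype(np.float32)))
s=manip.get_state(); print(s['tcp_pos'])
print(delta([629.8,-118.3,30],down(5.3)))
E
```

```text
3897 [ 632.675 -140.874   23.438] ((632.5048828125, -146.02268981933594), (64.6924057006836, 70.80955505371094), 5.406824111938477)
1106 [ 630.71 -118.19   45.53] ((631.0195922851562, -118.75528717041016), (58.90760040283203, 15.837512016296387), 5.034254550933838)
jar ((635.6343994140625, -211.51339721679688), (140.89427185058594, 64.72236633300781), 5.661180019378662)
[ 624.82  -116.676  274.77 ]
(array([ 0.245, -0.004,  0.008]), array([-0.001, -0.014, -0.007]))
```

{"api": "drive_tool", "payload": {
  "deltas": "0.093 0.05 -0.002 0.006 0 0 0; 0.093 0.1 -0.002 0.006 0 0 0; 0.093 0.15 -0.002 0.006 0 0 0; 0.093 0.15 -0.002 0.006 0 0 0; 0.093 0.15 -0.002 0.006 0 0 0"
}}

```text
t: 4.25
tcp_pos: [636.2, -119.6, 134.5]
eef_rot: [-0.073, 1.569, 0.073]
force: [0.4, -0.2, 0.7]
gripper_width: 92.8
```

Run:
```python
from h import *
for i in range(2):
    s=manip.get_state(); print(s['tcp_pos'],s['qvel']); snap('wrist')
print(delta([630.5,-118.5,28],down(5.3)))
```

```text
[ 636.226 -119.621  134.479] [-0.001 -0.042 -0.057 -0.001 -0.009 -0.   ]
[ 637.502 -120.211  136.226] [-0.004 -0.023 -0.023  0.    -0.015 -0.001]
(array([ 0.109,  0.003, -0.008]), array([0.   , 0.006, 0.003]))
```

{"api": "drive_tool", "payload": {
  "deltas": "0.093 0.04 0.002 -0.007 0 0 0; 0.093 0.08 0.002 -0.007 0 0 0; 0.093 0.1 0.002 -0.007 0 0 0; 0.093 0.109 0.002 -0.007 0 0 0; 0.093 0.109 0.002 -0.007 0 0 0; 0.093 0.109 0.002 -0.007 0 0 0"
}}

```text
t: 4.95
tcp_pos: [630.4, -119.4, 26.3]
eef_rot: [-0.074, 1.566, 0.071]
force: [0.8, -0.8, 1.0]
gripper_width: 92.6
```

Run:
```python
from h import *
c,P,h,uv=wcloud()
m=(h[:,0]>20)&(h[:,0]<35)&(h[:,1]>120)&(abs(P[:,1]+140)<60)&(abs(P[:,0]-630)<50)&(P[:,2]<60)
for k in (m,m&(P[:,2]>38)):
    Q=P[k]; print(len(Q),len(Q) and (Q.mean(0),cv2.minAreaRect(Q[:,:2].astype(np.float32))))
s=manip.get_state(); print(s['tcp_pos'],s['force'])
print(delta([630.5,-118.5,28],down(5.3)))
```

```text
13779 (array([ 630.853, -119.478,   33.105]), ((628.9110717773438, -148.16061401367188), (100.47472381591797, 76.4990234375), 4.160523414611816))
7514 (array([ 630.772, -116.703,   45.007]), ((616.1456909179688, -124.80073547363281), (119.4184799194336, 51.888431549072266), 34.1059455871582))
[ 630.369 -119.375   26.329] [ 0.687 -0.13   0.58 ]
(array([-0.002,  0.001,  0.   ]), array([-0.   ,  0.004,  0.002]))
```

{"api": "drive_tool", "payload": {
  "deltas": "0.05 0 0 0 0 0 0; 0.05 0 0 0 0 0 0; 0.05 0 0 0 0 0 0; 0.05 0 0 0 0 0 0; 0.05 0 0 0 0 0 0; 0.05 0 0 0 0 0 0; 0.05 0 0 0 0 0 0; 0.05 0 0 0 0 0 0",
  "newtons": 25
}}

```text
t: 5.8
tcp_pos: [628.7, -118.7, 23.8]
eef_rot: [-0.072, 1.569, 0.072]
force: [0.8, 1.4, 2.2]
gripper_width: 59.6
```

{"api": "drive_tool", "payload": {
  "deltas": "0.05 0 0.01 0 0 0 0; 0.05 0 0.02 0 0 0 0; 0.05 0 0.03 0 0 0 0; 0.05 0 0.035 0 0 0 0; 0.05 -0.03 0.035 0 0 0 0; 0.05 -0.07 0.035 0 0 0 0; 0.05 -0.12 0.035 0 0 0 0; 0.05 -0.16 0.02 0 0 0 0; 0.05 -0.16 -0.02 -0.02 0 0 0; 0.05 -0.16 -0.06 -0.045 0 0 0; 0.05 -0.16 -0.1 -0.07 0 0 0; 0.05 -0.16 -0.14 -0.095 0 0 0; 0.05 -0.16 -0.18 -0.12 0 0 0; 0.05 -0.15 -0.21 -0.14 0 0 0; 0.05 -0.12 -0.228 -0.147 0 0 0; 0.05 -0.09 -0.228 -0.147 0 0 0; 0.05 -0.06 -0.228 -0.147 0 0 0; 0.05 -0.04 -0.228 -0.147 0 0 0; 0.05 -0.04 -0.228 -0.147 0 0 0; 0.05 -0.04 -0.228 -0.147 0 0 0"
}}

```text
t: 7.8
tcp_pos: [502.9, -358.3, 63.3]
eef_rot: [-0.071, 1.571, 0.074]
force: [0.1, -0.0, -0.7]
gripper_width: 60.2
```

Run:
```python
from h import *
s=manip.get_state(); print(s['tcp_pos'],s['eef_rot'],s['gripper_width'])
snap('scene','s2.png')
for n in ('chock','jar'): print(n,[(np.round(d['at']),round(d['conf'],2)) for d in manip.pinpoint('scene',n)])
```

```text
[ 502.932 -358.322   63.259] [-0.071  1.571  0.074] 60.1973200812737
chock [(array([ 850., -113.,    2.]), 0.71), (array([ 468., -195.,   -2.]), 0.67), (array([ 503., -392.,   38.]), 0.58)]
jar [(array([ 241., -366.,   37.]), 0.95), (array([ 637., -212.,   42.]), 0.88)]
```

View pics/s2.png

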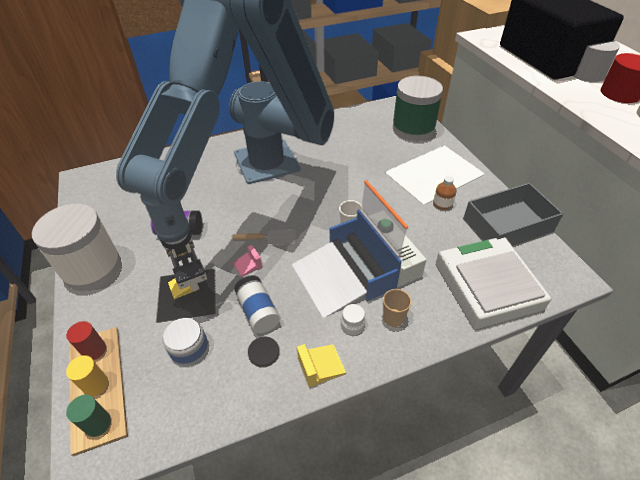

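The chock is held over the mat at (180,290) and the jar is still. I lower it and let go.

{"api": "drive_tool", "payload": {
  "deltas": "0.05 0.015 0 0 0 0 0; 0.05 0.025 0 0 0 0 0; 0.05 0.031 0 0 0 0 0; 0.05 0.034 0 0 0 0 0; 0.05 0.036 0 0 0 0 0; 0.05 0.036 0 0 0 0 0; 0.05 0.036 0 0 0 0 0"
}}

```text
t: 8.65
tcp_pos: [503.2, -359.4, 28.0]
eef_rot: [-0.073, 1.569, 0.072]
force: [0.6, -0.4, -1.1]
gripper_width: 59.9
```

{"api": "drive_tool", "payload": {
  "deltas": "0.05 0.001 0 0 0 0 0; 0.05 0.002 0 0 0 0 0; 0.05 0.002 0 0 0 0 0; 0.09 0.002 0 0 0 0 0; 0.09 0.002 0 0 0 0 0; 0.09 0.002 0 0 0 0 0; 0.09 0.002 0 0 0 0 0; 0.09 0.002 0 0 0 0 0; 0.09 0.002 0 0 0 0 0; 0.09 -0.02 0 0 0 0 0; 0.09 -0.05 0 0 0 0 0; 0.09 -0.09 0 0 0 0 0; 0.09 -0.13 0 0 0 0 0; 0.09 -0.13 0 0 0 0 0; 0.09 -0.13 0 0 0 0 0"
}}

```text
t: 10.15
tcp_pos: [503.4, -359.6, 158.7]
eef_rot: [-0.074, 1.568, 0.071]
force: [-0.6, -0.0, -1.2]
gripper_width: 90.0
```

Run:
```python
from h import *
c,P,h,uv=wcloud()
m=(h[:,0]>20)&(h[:,0]<35)&(h[:,1]>120)&(abs(P[:,1]+390)<80)&(abs(P[:,0]-505)<70)&(P[:,2]<70)
for k in (m,m&(P[:,2]>38)):
    Q=P[k]; print(len(Q),len(Q) and (Q.mean(0),np.percentile(Q[:,2],98),cv2.minAreaRect(Q[:,:2].astype(np.float32))))
s=manip.get_state(); print(s['tcp_pos'],s['force'],s['gripper_width'])
c=snap('scene'); print([(np.round(d['at']),round(d['conf'],2)) for n in('jar','chock') for d in manip.pinpoint('scene',n)])
# push start: 60 behind jar centre
u=np.array([-0.0924,0.9957]); print(delta([*(np.array([635.5,-212])-65*u),180],down(5.3)), delta([*(np.array([635.5,-212])-65*u),36],down(5.3)))
```

```text
7500 (array([ 505.026, -380.4  ,   26.253]), np.float64(49.81186038082766), ((499.39434814453125, -376.85528564453125), (107.72502136230469, 112.58879089355469), 86.56393432617188))
2305 (array([ 502.772, -359.289,   48.039]), np.float64(50.14619746191723), ((502.66851806640625, -360.55206298828125), (59.51557922363281, 16.47970199584961), 6.3517231941223145))
[ 502.676 -358.921  157.13 ] [-0.691  1.043 -0.141] 89.76632224452294
[(array([ 242., -370.,   38.]), 0.9), (array([ 636., -210.,   42.]), 0.7), (array([ 508., -388.,    1.]), 0.84), (array([ 849., -112.,    4.]), 0.69), (array([ 465., -197.,   -2.]), 0.62), (array([ 378., -121.,   -1.]), 0.5)]
(array([-0.024,  0.069,  0.146]), array([-0.001, -0.002, -0.003])) (array([0.12 , 0.068, 0.147]), array([-0.001, -0.002, -0.003]))
```

{"api": "drive_tool", "payload": {
  "deltas": "0.09 -0.01 0.02 0.04 0 0 0; 0.09 -0.02 0.04 0.08 0 0 0; 0.09 -0.02 0.06 0.12 0 0 0; 0.09 0 0.068 0.147 0 0 0; 0.09 0.04 0.068 0.147 0 0 0; 0.09 0.08 0.068 0.147 0 0 0; 0.09 0.11 0.068 0.147 0 0 0; 0.09 0.123 0.068 0.147 0 0 0; 0.09 0.123 0.068 0.147 0 0 0; 0.09 0.123 0.068 0.147 0 0 0; 0.09 0.123 0.068 0.147 0 0 0"
}}

```text
t: 11.45
tcp_pos: [644.4, -278.9, 36.9]
eef_rot: [-0.074, 1.567, 0.07]
force: [-0.5, -0.4, -0.6]
gripper_width: 89.7
```

```bash
cat >> h.py <<'E'
O=np.array([602.5,108.5]); U=np.array([-0.0924,0.9957]); V=np.array([-0.9957,-0.0924])
def rf(p): d=np.array(p)[:2]-O; return np.array([d@U,d@V,p[2]])
E
python3 - <<'E'
from h import *
s=manip.get_state(); print(s['tcp_pos'],rf(s['tcp_pos']),s['force'],s['gripper_width'],delta(s['tcp_pos'],down(5.3))[1])
E
```

```text
[ 644.384 -278.937   36.901] [-389.641   -5.904   36.901] [-0.469 -0.407 -0.642] 89.7178726929267 [-0.001  0.003  0.002]
```

{"api": "drive_tool", "payload": {
  "deltas": "0.09 0.003 0.008 0 0 0 0; 0.09 0.003 0.016 0 0 0 0; 0.09 0.003 0.022 0 0 0 0; 0.09 0.003 0.028 0 0 0 0; 0.09 0.003 0.034 0 0 0 0; 0.09 0.003 0.042 0 0 0 0; 0.09 0.003 0.05 0 0 0 0; 0.09 0.003 0.058 0 0 0 0; 0.09 0.003 0.066 0 0 0 0; 0.09 0.003 0.074 0 0 0 0; 0.09 0.003 0.082 0 0 0 0; 0.09 0.003 0.09 0 0 0 0; 0.09 0.003 0.098 0 0 0 0; 0.09 0.003 0.106 0 0 0 0; 0.09 0.003 0.114 0 0 0 0; 0.09 0.003 0.122 0 0 0 0; 0.09 0.003 0.129 0 0 0 0; 0.09 0.003 0.135 0 0 0 0; 0.09 0.003 0.14 0 0 0 0; 0.09 0.003 0.142 0 0 0 0"
}}

```text
t: 13.45
tcp_pos: [630.0, -136.0, 31.6]
eef_rot: [-0.072, 1.57, 0.073]
force: [-1.1, 0.3, 0.2]
gripper_width: 90.0
```

```bash
cat > jar.py <<'E'
from h import *
s=manip.get_state(); print(s['t'],s['tcp_pos'],rf(s['tcp_pos']),s['force'],s['gripper_width'])
for cam in ('top','scene'):
    c=snap(cam); print(cam,[(rf(d['at']),round(d['conf'],2)) for d in manip.pinpoint(cam,'jar') if d['at'][0]>400])
    P,C,uv=cloud(c); hs=cv2.cvtColor(C[None],cv2.COLOR_RGB2HSV)[0].astype(int)
    q=(P[:,:2]-O)@np.c_[U,V]
    k=(abs(q[:,1]+3)<100)&(q[:,0]>-330)&(q[:,0]<40)&(hs[:,0]>100)&(hs[:,0]<125)&(hs[:,1]>110)&(abs(q[:,1])<80)&(P[:,2]<125)
    if k.sum()>9: print('  blue band',k.sum(),np.percentile(q[k],[2,50,98],0).tolist(),np.percentile(P[k][:,2],[2,50,98]))
E
python3 jar.py
```

```text
13.45 [ 629.989 -136.025   31.609] [-246.014   -4.777   31.609] [-1.084  0.305  0.154] 89.99547567682923
top [(array([-192.327,   -3.342,   34.9  ]), 0.94)]
  blue band 88 [[-181.1377367458713, -44.80668946292967], [-167.537800638377, -31.76842597685905], [-159.47566786149864, -10.850721103331848]] [57.653 67.301 80.4  ]
scene [(array([-187.417,   -1.287,   44.1  ]), 0.72)]
  blue band 86 [[-201.40258919101572, -48.04250037057726], [-172.2660535526066, -26.573221635865075], [-158.0332295206651, -4.539156328127812]] [58.351 71.458 78.129]
```

{"api": "drive_tool", "payload": {
  "deltas": "0.09 0 0.008 0 0 0 0; 0.09 0 0.016 0 0 0 0; 0.09 -0.001 0.023 0 0 0 0; 0.09 -0.003 0.03 0 0 0 0; 0.09 -0.005 0.037 0 0 0 0; 0.09 -0.007 0.044 0 0 0 0; 0.09 -0.009 0.051 0 0 0 0; 0.09 -0.011 0.058 0 0 0 0; 0.09 -0.013 0.065 0 0 0 0; 0.09 -0.015 0.072 0 0 0 0; 0.09 -0.017 0.079 0 0 0 0; 0.09 -0.019 0.086 0 0 0 0; 0.09 -0.021 0.093 0 0 0 0; 0.09 -0.022 0.099 0 0 0 0; 0.09 -0.023 0.104 0 0 0 0; 0.09 -0.024 0.108 0 0 0 0; 0.09 -0.024 0.11 0 0 0 0"
}}

```text
t: 15.35
tcp_pos: [620.2, -26.9, 56.0]
eef_rot: [-0.073, 1.569, 0.072]
force: [0.6, -5.1, 3.1]
gripper_width: 90.0
```

```bash
python3 jar.py
```

```text
15.35 [620.219 -26.902  56.029] [-136.457   -5.131   56.029] [ 0.594 -5.126  3.095] 89.96351484829702
top [(array([-91.817,  -3.531,  60.4  ]), 0.87)]
  blue band 20 [[-94.47502980401141, -43.7475657916497], [-72.87826903171936, -21.0739533059251], [-56.40576449101001, -4.070164815826205]] [ 77.394  93.94  104.288]
scene []
  blue band 39 [[-110.01933903325754, -48.37131458897192], [-65.92031558707161, -22.27646692853732], [-58.01671287942457, -4.803297735810245]] [80.77  90.218 97.59 ]
```

{"api": "drive_tool", "payload": {
  "deltas": "0.09 -0.002 0.007 0 0 0 0; 0.09 -0.004 0.014 0 0 0 0; 0.09 -0.006 0.021 0 0 0 0; 0.09 -0.008 0.028 0 0 0 0; 0.09 -0.01 0.035 0 0 0 0; 0.09 -0.012 0.041 0 0 0 0; 0.09 -0.013 0.047 0 0 0 0; 0.09 -0.014 0.053 0 0 0 0; 0.09 -0.015 0.058 0 0 0 0; 0.09 -0.015 0.063 0 0 0 0; 0.09 -0.015 0.068 0 0 0 0; 0.09 -0.015 0.072 0 0 0 0; 0.09 -0.015 0.072 0 0 0 0; 0.09 -0.015 0.072 0 0 0 0; 0.09 -0.015 0.072 0 0 0 0"
}}

```text
t: 17.05
tcp_pos: [613.3, 44.5, 70.5]
eef_rot: [-0.072, 1.57, 0.072]
force: [0.5, 0.0, -0.2]
gripper_width: 90.2
```

```bash
python3 jar.py
```

```text
17.05 [613.318  44.548  70.549] [-64.676  -4.862  70.549] [ 0.499  0.04  -0.212] 90.17634613733728
top [(array([ 2.52 , -3.146, 65.9  ]), 0.78)]
  blue band 13 [[28.645907538749075, -43.72640997170995], [32.229466759555656, -38.021126132724326], [34.8865801140443, -28.13765768512129]] [ 83.889  92.778 102.705]
scene [(array([ 0.596, -5.478, 69.5  ]), 0.95)]
  blue band 78 [[2.191788347395658, -47.974091190150105], [18.068551051973827, -22.921637436089853], [32.27577318576448, -5.302242345118846]] [ 88.475 100.152 106.588]
```

The jar is home in the cradle: both cameras give x≈1–2.5 mm, z≈66–69. I withdraw and go over behind the guard.

{"api": "drive_tool", "payload": {
  "deltas": "0.09 0 -0.02 0 0 0 0; 0.06 0 -0.035 0 0 0 0; 0.03 -0.03 -0.035 0 0 0 0; 0 -0.07 -0.035 0 0 0 0; 0 -0.12 -0.035 0 0 0 0; 0 -0.17 -0.035 0 0 0 0; 0 -0.22 -0.035 0 0 0 0; 0 -0.26 -0.025 0 0 0 0; 0 -0.26 0.015 -0.005 0 0 0; 0 -0.26 0.055 -0.005 0 0 0; 0 -0.26 0.095 -0.005 0 0 0; 0 -0.26 0.135 -0.005 0 0 0; 0 -0.26 0.159 -0.005 0 0 0; 0 -0.26 0.159 -0.005 0 0 0; 0 -0.26 0.159 -0.005 0 0 0; 0 -0.26 0.159 -0.005 0 0 0"
}}

```text
t: 18.85
tcp_pos: [594.1, 201.1, 330.6]
eef_rot: [-0.072, 1.57, 0.071]
force: [-0.5, 0.4, -0.2]
gripper_width: 0.5
```

Run:
```python
from h import *
s=manip.get_state(); print(s['tcp_pos'],rf(s['tcp_pos']),s['force'],s['gripper_width'])
c,P,h,uv=wcloud(); cv2.imwrite('pics/w3.png',c['frame'][:,:,::-1])
q=(P[:,:2]-O)@np.c_[U,V]
k=(h[:,0]<18)&(h[:,1]>130)&(P[:,2]>190)&(P[:,2]<260); print('orange',k.sum(),np.c_[q,P[:,2]][k].mean(0) if k.any() else '')
c=snap('scene','s3.png')
for n in ('guard_edge','start_top','jar'): print(n,[(rf(d['at']),round(d['conf'],2)) for d in manip.pinpoint('scene',n)])
```

```text
[594.1   201.056 330.556] [ 92.934  -0.188 330.556] [-0.528  0.432 -0.233] 0.48931844087300497
orange 3547 [ 65.613   1.246 238.503]
guard_edge [(array([ 62.74 ,  -4.617, 235.1  ]), 0.86)]
start_top []
jar [(array([ 3.928, -5.285, 69.9  ]), 0.8), (array([-439.24 ,  402.902,   37.8  ]), 0.64), (array([-523.011,  -26.886,   -0.   ]), 0.4)]
```

View pics/s3.png

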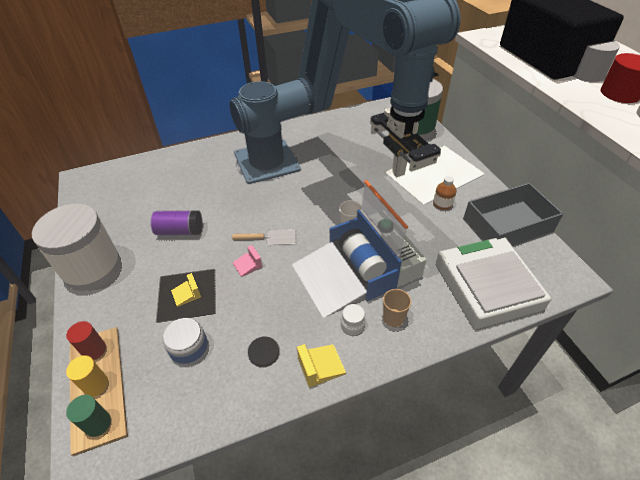

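{"api": "drive_tool", "payload": {
  "deltas": "0 0.04 0 0 0 0 0; 0 0.08 0 0 0 0 0; 0 0.1 0 0 0 0 0; 0 0.1 0 0 0 0 0; 0 0.1 -0.013 0 0 0 0; 0 0.1 -0.02 0 0 0 0; 0 0.1 -0.027 0 0 0 0; 0 0.101 -0.039 0 0 0 0; 0 0.103 -0.05 0 0 0 0; 0 0.107 -0.061 0 0 0 0; 0 0.112 -0.072 0 0 0 0; 0 0.118 -0.082 0 0 0 0; 0 0.1255 -0.091 0 0 0 0; 0 0.135 -0.099 0 0 0 0; 0 0.144 -0.106 0 0 0 0; 0 0.15 -0.109 0 0 0 0; 0 0.157 -0.112 0 0 0 0; 0 0.165 -0.1155 0 0 0 0; 0 0.165 -0.1155 0 0 0 0; 0 0.165 -0.1155 0 0 0 0"
}}

```text
t: 21.1
tcp_pos: [604.1, 87.6, 165.2]
eef_rot: [-0.072, 1.571, 0.072]
force: [0.9, 0.0, -0.7]
gripper_width: 0.2
```

```bash
cat > g.py <<'E'
from h import *
s=manip.get_state(); print(s['t'],rf(s['tcp_pos']),s['force'],s['gripper_width'])
for cam in ('scene','top'):
    c=snap(cam)
    for n in ('guard_edge','start_top','jar'): print(cam,n,[(rf(d['at']),round(d['conf'],2)) for d in manip.pinpoint(cam,n)[:2]])
    P,C,uv=cloud(c); h=cv2.cvtColor(C[None],cv2.COLOR_RGB2HSV)[0].astype(int); q=np.c_[(P[:,:2]-O)@np.c_[U,V],P[:,2]]
    k=(h[:,0]<18)&(h[:,1]>130)&(abs(q[:,1])<102)&(q[:,0]>-75)&(q[:,0]<80)&(q[:,2]>100); print('orange',k.sum(),np.percentile(q[k],[5,50,95],0) if k.any() else '')
E
python3 g.py
```

```text
21.1 [-20.988   0.319 165.23 ] [ 0.938  0.049 -0.662] 0.22683478574754198
scene guard_edge [(array([-46.568,   1.409, 152.8  ]), 0.98)]
scene start_top [(array([ 2.635,  0.258, 71.8  ]), 0.71), (array([-482.804,  142.319,    3.   ]), 0.69)]
scene jar [(array([-436.588,  402.255,   39.9  ]), 0.92), (array([ 4.377, -2.616, 68.3  ]), 0.82)]
orange 174 [[-52.715 -94.672 151.737]
 [-49.7   -10.463 154.844]
 [-45.572  87.841 157.618]]
top guard_edge [(array([-486.533,  147.586,    0.9  ]), 0.31)]
top start_top [(array([-484.282,  145.871,    1.8  ]), 0.69), (array([109.336,  47.298, 101.1  ]), 0.5)]
top jar []
orange 0
```

{"api": "drive_tool", "payload": {
  "deltas": "0 0.008 -0.002 0 0 0 0; 0 0.015 -0.003 0 0 0 0; 0 0.019 -0.0035 0 0 0 0; 0 0.022 -0.004 0 0 0 0; 0 0.024 -0.004 0 0 0 0; 0 0.025 -0.004 0 0 0 0; 0 0.025 -0.004 0 0 0 0; 0 0.025 -0.004 0 0 0 0"
}}

```text
t: 22.3
tcp_pos: [604.5, 83.4, 142.2]
eef_rot: [-0.073, 1.569, 0.072]
force: [-4.6, -0.1, 9.8]
gripper_width: 0.2
```

```bash
python3 g.py
```

```text
22.3 [-25.145   0.282 142.185] [-4.607 -0.127  9.783] 0.24809205503264126
scene guard_edge [(array([-50.942,   0.811, 129.3  ]), 0.87), (array([ 2.511, -3.246,  1.1  ]), 0.67)]
scene start_top [(array([110.826,  40.632, 104.6  ]), 0.38)]
scene jar [(array([ 3.851, -2.868, 67.9  ]), 0.93), (array([-441.574,  403.722,   38.6  ]), 0.58)]
orange 172 [[-55.378 -93.533 126.368]
 [-52.506  -9.86  129.376]
 [-48.579  85.518 132.603]]
top guard_edge []
top start_top [(array([108.565,  46.566, 103.6  ]), 0.52)]
top jar [(array([-434.138,  400.521,   38.5  ]), 0.59)]
orange 0
```

{"api": "drive_tool", "payload": {
  "deltas": "0 0.001 0 0 0 0 0; 0 0.002 0 0 0 0 0; 0 0.002 0 0 0 0 0; 0 0.002 0 0 0 0 0"
}}

```text
t: 23.1
tcp_pos: [604.6, 83.4, 142.0]
eef_rot: [-0.073, 1.568, 0.072]
force: [-8.5, 0.4, 21.0]
gripper_width: 0.3
```

{"api": "drive_tool", "payload": {
  "deltas": "0 -0.03 0.001 0 0 0 0; 0 -0.06 0.005 0 0 0 0; 0 -0.08 0.04 -0.01 0 0 0; 0 -0.08 0.08 -0.03 0 0 0; 0 -0.08 0.12 -0.0464 0 0 0; 0 -0.08 0.1345 -0.0464 0 0 0; 0 -0.04 0.1345 -0.0464 0 0 0; 0 -0.01 0.1345 -0.0464 0 0 0; 0 0.005 0.1345 -0.0464 0 0 0; 0 0.005 0.1345 -0.0464 0 0 0; 0 0.005 0.1345 -0.0464 0 0 0; 0 0.005 0.1345 -0.0464 0 0 0"
}}

```text
t: 24.3
tcp_pos: [547.3, 213.0, 134.9]
eef_rot: [-0.072, 1.567, 0.072]
force: [-0.0, 0.5, -0.4]
gripper_width: 0.6
```

```bash
python3 g.py
python3 - <<'E'
from h import *
c,P,h,uv=wcloud(); cv2.imwrite('pics/w4.png',c['frame'][:,:,::-1])
q=np.c_[(P[:,:2]-O)@np.c_[U,V],P[:,2]]
k=(h[:,0]>40)&(h[:,0]<85)&(h[:,1]>100)&(abs(q[:,0]-109)<40)&(abs(q[:,1]-47)<40); print(k.sum(),np.percentile(q[k],[3,50,97],0) if k.any() else '')
E
```

```text
24.3 [109.167  45.255 134.892] [-0.009  0.545 -0.414] 0.5582069343853808
scene guard_edge [(array([-52.998,   0.298, 128.3  ]), 0.84)]
scene start_top [(array([108.658,  43.244, 103.   ]), 0.63)]
scene jar [(array([ 2.409, -4.341, 71.9  ]), 0.72), (array([-439.816,  399.943,   37.1  ]), 0.63)]
orange 181 [[-55.386 -92.643 126.074]
 [-52.382 -10.749 129.485]
 [-48.229  84.056 132.429]]
top guard_edge [(array([-51.785,   0.387, 125.3  ]), 0.65)]
top start_top []
top jar [(array([-434.4  ,  400.947,   36.1  ]), 0.63), (array([-488.171,  148.34 ,    5.   ]), 0.47)]
orange 189 [[-53.479 -87.565 125.843]
 [-50.694   0.762 130.628]
 [-48.033  89.256 136.228]]
2148 [[108.565  32.397  92.694]
 [118.117  46.85  102.501]
 [126.134  61.719 120.846]]
```

View pics/w4.png

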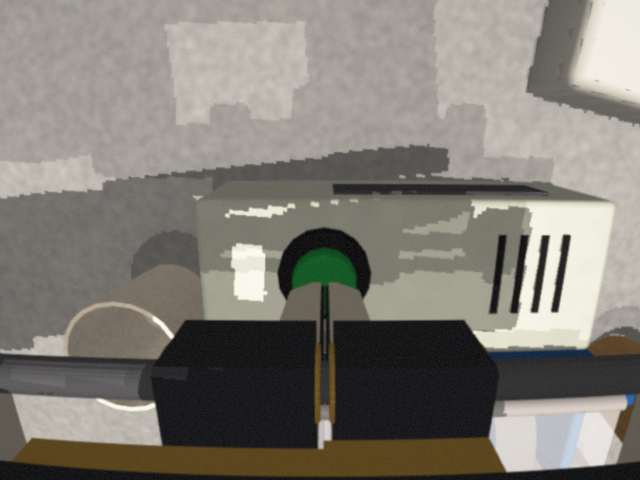

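{"api": "drive_tool", "payload": {
  "deltas": "0 0.01 0.001 -0.001 0 0 0; 0 0.016 0.001 -0.001 0 0 0; 0 0.02 0.001 -0.001 0 0 0; 0 0.022 0.001 -0.001 0 0 0; 0 0.024 0.001 -0.001 0 0 0; 0 0.025 0.001 -0.001 0 0 0; 0 0.026 0.001 -0.001 0 0 0; 0 0.026 0.001 -0.001 0 0 0; 0 0.026 0.001 -0.001 0 0 0"
}}

```text
t: 25.65
tcp_pos: [544.6, 214.1, 110.1]
eef_rot: [-0.073, 1.569, 0.072]
force: [-7.6, -1.3, 18.2]
gripper_width: 0.3
```

{"api": "drive_tool", "payload": {
  "deltas": "0 0.001 0 0 0 0 0; 0 0.002 0 0 0 0 0; 0 0.002 0 0 0 0 0; 0 0.002 0 0 0 0 0"
}}

```text
t: 26.05
tcp_pos: [544.6, 214.1, 109.9]
eef_rot: [-0.073, 1.568, 0.073]
force: [-12.0, -2.5, 28.9]
gripper_width: 0.5
```

Run:
```python
from h import *
c,P,h,uv=wcloud()
q=np.c_[(P[:,:2]-O)@np.c_[U,V],P[:,2]]
r=np.hypot(q[:,0]-110,q[:,1]-46.7)
k=(h[:,0]>40)&(h[:,0]<85)&(h[:,1]>100)&(r<18)&(q[:,0]>119); print('button z',k.sum(),np.percentile(q[k][:,2],[10,50,90]) if k.any() else '')
k=(h[:,2]<60)&(r<24)&(r>17.5)&(q[:,0]>117)&(q[:,2]<115); print('collar z',k.sum(),np.percentile(q[k][:,2],[10,50,90]) if k.any() else '')
print(manip.get_state()['tcp_pos'],manip.get_state()['force'])
```

```text
button z 818 [93.085 95.766 97.045]
collar z 1976 [88.183 92.571 93.536]
[544.637 214.119 109.838] [-11.684  -2.588  29.685]
```

The button top stands at 95.8 mm, 6 mm down, while the collar is at 92.6 mm, so the button is on its stop and not the collar. I release and retreat.

{"api": "drive_tool", "payload": {
  "deltas": "0 -0.01 0 0 0 0 0; 0 -0.03 0 0 0 0 0; 0 -0.07 0 0 0 0 0; 0 -0.12 0 0 0 0 0; 0 -0.17 0 0 0 0 0; 0 -0.2 0.04 0 0 0 0; 0 -0.2 0.08 -0.02 0 0 0; 0 -0.2 0.12 -0.05 0 0 0; 0 -0.2 0.14 -0.08 0 0 0; 0 -0.2 0.14 -0.08 0 0 0; 0 -0.2 0.14 -0.08 0 0 0"
}}

```text
t: 27.2
tcp_pos: [452.3, 346.5, 305.8]
eef_rot: [-0.074, 1.569, 0.074]
force: [-0.7, -0.1, -0.1]
gripper_width: 0.6
```

```bash
python3 g.py
python3 - <<'E'
from h import *
snap('top','t5.png')
print('btn',[(rf(d['at']),d['conf']) for d in manip.pinpoint('top','start_top')])
snap('scene','s5.png')
for n in ('chock','cup_a','tin','pot','amber','spatula','cap'): print(n,[(np.round(d['at']),round(d['conf'],2)) for d in manip.pinpoint('scene',n)[:4]])
E
```

```text
27.2 [250.895 127.564 305.807] [-0.666 -0.129 -0.13 ] 0.5780169717974843
scene guard_edge [(array([-52.002,   0.206, 127.   ]), 0.6)]
scene start_top [(array([110.862,  45.349, 104.1  ]), 0.63)]
scene jar [(array([ 3.318, -7.539, 69.9  ]), 0.64), (array([-438.683,  400.24 ,   38.5  ]), 0.63)]
orange 179 [[-55.558 -92.909 126.334]
 [-52.164 -11.153 129.502]
 [-48.573  86.124 132.855]]
top guard_edge [(array([-53.223,   1.123, 126.8  ]), 0.98), (array([-115.73 , -159.485,    2.6  ]), 0.29)]
top start_top []
top jar [(array([-435.034,  400.604,   38.2  ]), 0.63), (array([-356.724, -126.676,   -0.8  ]), 0.2)]
orange 188 [[-53.53  -88.161 124.511]
 [-50.859  -1.392 130.64 ]
 [-48.068  89.228 137.684]]
btn [(array([108.897,  44.728, 103.7  ]), 0.62)]
chock [(array([ 505., -389.,   -0.]), 0.81), (array([ 467., -198.,   -3.]), 0.73)]
cup_a [(array([788., 118.,   1.]), 0.74), (array([438., 151.,  -0.]), 0.65)]
tin [(array([ 676., -408.,    3.]), 0.96)]
pot [(array([774.,  11.,  -2.]), 0.94), (array([608.,  60., 126.]), 0.24)]
amber [(array([456., 487.,   1.]), 0.58)]
spatula [(array([ 380., -121.,   -1.]), 0.75), (array([605., 109.,   3.]), 0.44)]
cap [(array([ 756., -233.,    2.]), 0.82)]
```

View pics/s5.png

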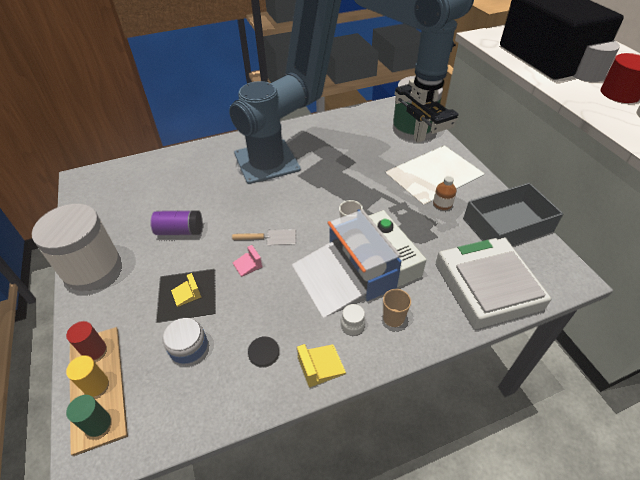

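The picture shows the guard down over the jar (365,255), the button up (385,225) and the chock on the mat (185,290). Nothing else has moved, so I hand in.

```bash
python3 -c "
from plant import manip
print(manip.close_job())"
```

```text
the job is handed in; nothing more can be done
None
```

The job is done and handed in at about 27 s of the 72 s allowed; no verdict came back.

I drew the small yellow chock away level, then set it down upright near the middle of the mat. I pushed the jar up the ramp with the open fingers until it dropped between the rollers. Then I swung the guard down, pressed the button fully and retreated.

What my last checks showed:
- **Chock:** It is upright, with the fin top at about 48 mm (45 mm fin on the 3 mm mat). Its origin is within about 3 mm of the mat's middle.
- **Jar:** It is home in the cradle, at about x = 3 mm and 70 mm high by the scene camera (nominal 0 and 67). The top camera no longer finds it through the guard, only look-alikes.
- **Guard:** The orange edge is at 127 mm (126 mm when level), and pushing 2 mm further against it only raised the force to 21 N.
- **Button:** The top went down about 6 mm to 96 mm, clear of its collar at 93 mm, and it was stiff there at 29 N. It came back up to about 104 mm after release.
- **Other things:** The cups, tin, pot, amber bottle, spatula and cap are where they started, within the networks' error.

The highest wrist force I read was about 32 N, while pressing the button. None of the checks failed.

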